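# Put the microscope lenses back in their accessory tray

## Task

Put the microscope's lenses away in the black accessory tray: the slim eyepiece in the wide end compartment, and the three objectives in the narrow compartments in order of length, the shortest next to the eyepiece and the longest at the far end. Set each one down gently on the cork, upright as it stands now with the lens up, never tipped over or dropped. The wide stereo eyepiece and the straight camera adapter tube belong to other equipment: leave them standing where they are.

Things in the scene. Friction and masses are not known exactly. Their poses are not given: they have to be found in the camera images.
- objective_short: microscope objective, bright metal, the shortest, with a wide front lens, standing on its 26 mm wide screw thread, front lens up. Length (height) 46 mm. Round barrel, 34 mm in diameter, from 5 to 36 mm above the foot: grip it there from above, any way round; above, it narrows to a nose 25 mm wide. About 140 g. Origin: centre of the foot's underside; z: its axis, up.
- objective_medium: microscope objective, bright metal, the one of middle length, standing on its 26 mm wide screw thread, front lens up. Length (height) 60 mm. Round barrel, 32 mm in diameter, from 5 to 43 mm above the foot: grip it there from above, any way round; above, it narrows to a nose 20 mm wide. About 170 g. Origin: centre of the foot's underside; z: its axis, up.
- objective_long: microscope objective, bright metal, the longest, with a narrow pointed nose, standing on its 26 mm wide screw thread, front lens up. Length (height) 76 mm. Round barrel, 32 mm in diameter, from 5 to 52 mm above the foot: grip it there from above, any way round; above, it narrows to a nose 13 mm wide. About 210 g. Origin: centre of the foot's underside; z: its axis, up.
- eyepiece_slim: the slim eyepiece, standing on its bright 23 mm tube with the eye lens up: a black round head 36 mm in diameter sits on the tube from 24 to 52 mm above the foot (the top 8 mm is a slightly narrower rubber eyecup). Height 52 mm, about 90 g. Grip it round the black head, 25 to 43 mm above the foot, from above, any way round. Origin: centre of the tube's underside; z is its axis, upwards.
- eyepiece_stereo: look-alike, stays where it is: the wide eyepiece of a stereo microscope, standing on a bright 30 mm tube, with a black head 50 mm in diameter, 66 mm high. Origin: centre of its underside, z up.
- camera_adapter: look-alike, stays where it is: a camera adapter, a straight bright metal tube 32 mm in diameter and 62 mm high with two thin black bands, flat top with a dark open bore, no nose and no head. Origin: centre of its underside, z up.
- compartment_wide: the wide compartment, at one end of the fixed black accessory tray (231 x 102 x 18 mm); for the slim eyepiece; inside 66 mm along x, 96 mm along y. Origin: centre of the underside of its 2 mm cork pad (3 mm above the bench); things stand on the pad's top. x: along the row, from the wide towards the third compartment; y: along its long side; z up. 3 mm walls rise 13 mm above the pad's top.
- compartment_first: first narrow compartment of the tray, next to the wide one (centres 61 mm apart); for the shortest objective; inside 50 mm along x, 96 mm along y. Origin: centre of the underside of its 2 mm cork pad (3 mm above the bench); things stand on the pad's top. x: along the row, from the wide towards the third compartment; y: along its long side; z up. 3 mm walls rise 13 mm above the pad's top.
- compartment_second: second narrow compartment, the middle one of the three (53 mm from the first); for the medium objective; inside 50 mm along x, 96 mm along y. Origin: centre of the underside of its 2 mm cork pad (3 mm above the bench); things stand on the pad's top. x: along the row, from the wide towards the third compartment; y: along its long side; z up. 3 mm walls rise 13 mm above the pad's top.
- compartment_third: third narrow compartment, at the tray's other end (53 mm from the second); for the longest objective; inside 50 mm along x, 96 mm along y. Origin: centre of the underside of its 2 mm cork pad (3 mm above the bench); things stand on the pad's top. x: along the row, from the wide towards the third compartment; y: along its long side; z up. 3 mm walls rise 13 mm above the pad's top.

How it is judged:
At the end, for the whole second after the job is handed in: Each lens stands upright (0.15 rad), released, at rest, foot on the cork of its own compartment: within 14 mm of its centre along the row (eyepiece 22 mm), 40 mm across. Stereo eyepiece and adapter upright, under 30 mm from their starts (x of objective_short in the frame of compartment_first between -0.014 and 0.014 m and y of objective_short in the frame of compartment_first between -0.04 and 0.04 m and z of objective_short in the frame of compartment_first between -0.002 and 0.006 m and angle between each of objective_short, objective_medium, objective_long, eyepiece_slim, eyepiece_stereo, camera_adapter's own z axis and vertical below 0.15 rad and linear speed of each of objective_short, objective_medium, objective_long, eyepiece_slim below 0.02 m/s and x of objective_medium in the frame of compartment_second between -0.014 and 0.014 m and y of objective_medium in the frame of compartment_second between -0.04 and 0.04 m and z of objective_medium in the frame of compartment_second between -0.002 and 0.006 m and x of objective_long in the frame of compartment_third between -0.014 and 0.014 m and y of objective_long in the frame of compartment_third between -0.04 and 0.04 m and z of objective_long in the frame of compartment_third between -0.002 and 0.006 m and x of eyepiece_slim in the frame of compartment_wide between -0.022 and 0.022 m and y of eyepiece_slim in the frame of compartment_wide between -0.04 and 0.04 m and z of eyepiece_slim in the frame of compartment_wide between -0.002 and 0.006 m and distance of each of eyepiece_stereo, camera_adapter from where it was at the start of the episode below 0.03 m); the robot touches nothing.
It fails at once if a lens is tipped or laid over (more than about 45 degrees from upright) (angle between any of objective_short, objective_medium, objective_long, eyepiece_slim's own z axis and vertical above 0.8 rad).
It fails at once if a lens is dropped: it falls faster than 0.7 m/s (a fall of about 25 mm) while the fingers do not hold it ((linear speed of objective_short above 0.7 m/s and contact force between the fingers and objective_short below 0.05 N) or (linear speed of objective_medium above 0.7 m/s and contact force between the fingers and objective_medium below 0.05 N) or (linear speed of objective_long above 0.7 m/s and contact force between the fingers and objective_long below 0.05 N) or (linear speed of eyepiece_slim above 0.7 m/s and contact force between the fingers and eyepiece_slim below 0.05 N)).
It fails at once if the wide stereo eyepiece or the camera adapter is moved by more than 30 mm or knocked over (distance of any of eyepiece_stereo, camera_adapter from where it was at the start of the episode above 0.03 m or angle between any of eyepiece_stereo, camera_adapter's own z axis and vertical above 0.6 rad).
It also fails if it takes over 118 s, if anything falls off the work surface, if the arm or the gripper's body presses on something with over 40 N, if the wrist force passes 120 N, or if a joint passes its speed limit or range.

## Robot

A 6-joint arm with a two-finger parallel gripper is mounted at the origin on the work surface. World frame = base frame: x ahead of the robot, y to its left, z up, the work surface at z = 0. Lengths are in m, angles in rad, forces in N, time in s.
With the tool pointing down it reaches from about 0.35 to 0.85 m from the base axis. Payload 8.1 kg.
Tool frame: the origin (TCP) lies at the very end of the fingers, on their centre line; the grasp point (between the pads) lies 19 mm behind it (hold_point_z is the distance from the TCP to the grasp point, in m); z points along the fingers, y is the direction in which the jaws open and shut (so a half turn about z gives the same grasp; the last joint's range is limited). The gripper opens to 93 mm and grips with 3 to 60 N. Pads are 15 mm wide; open, the fingers measure 128 mm over their backs; the gripper's body (75 mm by 188 mm) begins 65 mm behind the grasp point.
Start: joints at [1.045, 0.13, 1.488, -0, 1.523, -0.085], TCP at [0.256, 0.543, 0.219] pointing down, gripper open.
Joint ranges: [-2.96, 2.96], [-0.89, 2.26], [0.02, 2.5], [-1.34, 4.48], [0, 2.73], [-2.66, 2.66]. Speed limits (rad/s): [2.39, 2.39, 2.79, 3.14, 3.14, 3.14].

## Interface

Orientations are given as a unit quaternion [x, y, z, w].
In Python, from cell import * gives the robot as it stands.
- The arm moves only by the tool carry_out, never from a script. Its argument "rows" is a list that holds one entry, the list of rows, each a list of 7 numbers: the turn, a rotation vector about the tool's x, y, z in degrees, then the shift along the tool's x, y, z in cm, then the gripper command: -1 is fully open, 1 is shut, values between are in proportion. A call has 1 to 8 rows; each row is the pose to reach, as a shift and turn from the pose commanded when the call began, along the tool's axes at that moment; what a row does not reach only later rows make up. A row lasts 1/10 s, in which the tool goes at most 50 mm and 8.59 degrees, less where a joint would pass 70% of its speed; a pose out of reach is approached as far as the arm can. A call with a gripper value outside its range is refused whole. The fingers move at their own pace and stop on an object; the grip force is fixed at half the most. Time passes only in rows, so rows that repeat a pose let the fingers close. It gives the time, the measured TCP pose, the force and the opening at its end, in the units of the state.
- get_state(): the state, without advancing time (a new reading comes with each control period).
- camera(name): name is "scene" or "top" or "wrist"; returns a dict with "img" (480x640x3 uint8, red, green, blue), "intrinsics" (3x3 intrinsics, pixels), "T" (4x4, takes a point from camera to world coordinates); the wrist camera has in their place "hand_eye" (4x4, takes a point from camera to tool coordinates, whose origin is the TCP and whose axes are the flange's). Camera axes: x right, y up, looking along -z (the intrinsics and any distortion apply to the point x, -y, -z); pixel columns grow to the right and rows downward; lengths in m; the calibration is good to about 2 mm. A picture is of the moment at which its call begins: read the wrist's pose just before it. There is no depth.
- close_job(): hands the job in, once; it reports no verdict.
Trained networks look in the newest picture that a camera, given by its name, has taken for a name from the list of things; names that differ only in an ending like _2 or _b are one class to them, and where a whole thing is asked for, a point or a joint stands for the part that bears it (a point fixed in the world has none). Each returns a list of dicts, best first, with "score" (0 to 1); they miss things now and then, are a little off and sometimes report something else, mostly with a low value. They report only what shows in the picture. A call takes as long as a camera call.
- boxes_of(camera, query): "centre" ([x, y, z] in m, in world coordinates, good to about 4 mm: the middle of the surface that is visible of it).
- trace(camera, query): "region" (480x640 bool, what is visible of it).
The state is a dict: "t": time; "joints": joint angles; "qvel": joint speeds; "tau": joint torques, N m; "eef_pos": TCP position; "ee_rot": TCP orientation; "wrist_force": force on the tool from outside, world axes, zero at the start; "torque": the same for the moment, N m; "finger_gap": finger opening in m.
Only numpy, scipy, OpenCV 4.12 (cv2) and the standard library are available. Lean on these libraries where they do the work, as an engineer would, in place of code of your own. Each camera call takes 0.05 s, during which the arm holds its last target.

## Working session

There is one attempt and no reset: what is moved stays moved. The work goes in short steps, Python scripts to look and compute and a tool call to move; the robot and the scene stay as the last step left them, time stands still between calls to the robot, and variables do not carry over. Pictures are saved under pics/ and viewed, and the job is handed in when it is done.

Besides the shell and the picture viewer there is one more tool, called after "Request:" as name(argument=value, ...), one argument or row to a line, values as JSON. carry_out: Moves the arm, as the interface text tells. Its arguments: {"type":"object","properties":{"rows":{"type":"array"}},"required":["rows"]}

```bash
mkdir -p pics; ls; python3 - <<'E'
from cell import *
import cv2
s=get_state()
print({k:s[k] for k in('t','eef_pos','ee_rot','finger_gap','wrist_force')})
for n in('top','scene'):
    c=camera(n); cv2.imwrite(f'pics/{n}0.png',c['img'][:,:,::-1])
    for q in ['objective_short','objective_medium','objective_long','eyepiece_slim','eyepiece_stereo','camera_adapter','compartment_wide','compartment_first','compartment_second','compartment_third']:
        print(n,q,[(round(float(d['score']),2),[round(float(v),3) for v in d['centre']]) for d in boxes_of(n,q)[:3]])
print(get_state()['t'])
E
```

```text
pics
{'t': 0.0, 'eef_pos': array([0.25569665, 0.54215718, 0.2175972 ]), 'ee_rot': array([ 2.18627769e-01,  9.75807886e-01, -8.90848309e-04, -2.72976047e-04]), 'finger_gap': 0.09312342912571517, 'wrist_force': array([ 0.41789204,  0.18271774, -0.36560369])}
top objective_short [(0.69, [0.427, -0.232, 0.037])]
top objective_medium [(0.51, [0.569, -0.256, 0.045]), (0.42, [0.538, -0.028, 0.004])]
top objective_long [(0.62, [0.553, 0.263, 0.054])]
top eyepiece_slim [(0.81, [0.501, -0.361, 0.052])]
top eyepiece_stereo [(0.89, [0.514, 0.343, 0.064])]
top camera_adapter [(0.51, [0.439, 0.241, 0.061])]
top compartment_wide [(0.62, [0.653, -0.01, 0.005])]
top compartment_first [(0.91, [0.596, -0.023, 0.006])]
top compartment_second [(0.89, [0.536, -0.025, 0.005])]
top compartment_third [(0.92, [0.488, -0.035, 0.007])]
scene objective_short [(0.89, [0.443, -0.24, 0.029]), (0.63, [0.565, 0.266, 0.038])]
scene objective_medium [(0.82, [0.585, -0.267, 0.037])]
scene objective_long [(0.81, [0.568, 0.262, 0.04])]
scene eyepiece_slim [(0.67, [0.511, -0.371, 0.042])]
scene eyepiece_stereo [(0.91, [0.529, 0.338, 0.056])]
scene camera_adapter [(0.91, [0.448, 0.23, 0.032]), (0.35, [0.585, -0.266, 0.038])]
scene compartment_wide [(0.66, [0.65, -0.011, 0.005])]
scene compartment_first [(0.79, [0.588, -0.016, 0.008])]
scene compartment_second [(0.78, [0.537, -0.021, 0.003])]
scene compartment_third [(0.84, [0.482, -0.038, 0.004])]
1.1
```

View pics/top0.png

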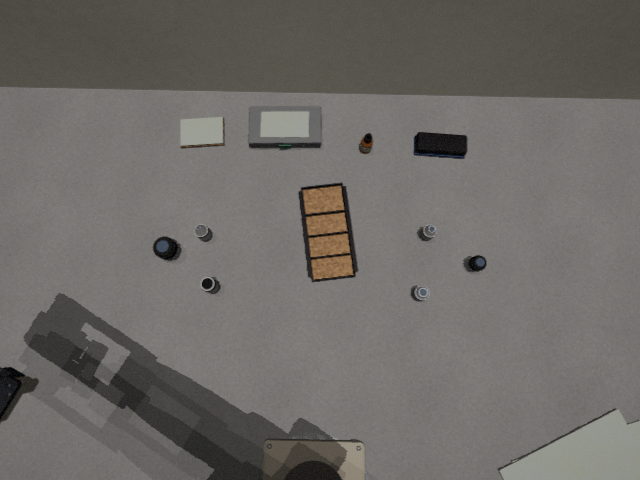

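View pics/scene0.png

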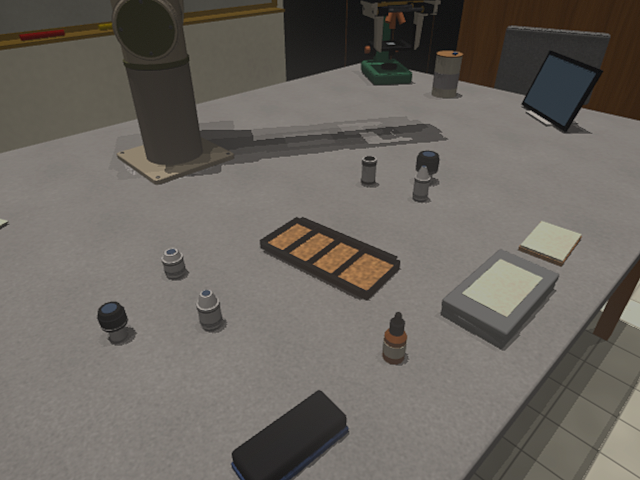

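The top view shows the tray at (328,232) with its wide compartment at the top end, around (323,200). The objectives stand at (421,293), (429,232) and (202,232), and the slim eyepiece at (478,263). The stereo eyepiece is at (165,247) and the adapter at (208,285). Next I fit the positions with silhouettes from both cameras.

```bash
cat > h.py <<'E'
from cell import *
import cv2, numpy as np
from scipy.optimize import minimize
P={'objective_short':[(0,13),(5,13),(5,17),(36,17),(46,12.5)],
'objective_medium':[(0,13),(5,13),(5,16),(43,16),(60,10)],
'objective_long':[(0,13),(5,13),(5,16),(52,16),(76,6.5)],
'eyepiece_slim':[(0,11.5),(24,11.5),(24,18),(44,18),(52,16.5)],
'eyepiece_stereo':[(0,15),(33,15),(33,25),(66,23)],
'camera_adapter':[(0,16),(62,16)]}
def proj(X,T,K):
    p=(np.linalg.inv(T)@np.c_[X,np.ones(len(X))].T)[:3]
    p=np.array([p[0],-p[1],-p[2]]); u=K@p; return (u[:2]/u[2]).T
def sil(n,xy,T,K,S=8,z0=0):
    a=np.linspace(0,2*np.pi,40); m=np.zeros((480,640),np.uint8)
    big=np.zeros((480,640),np.uint8); pr=P[n]
    for (h0,r0),(h1,r1) in zip(pr[:-1],pr[1:]):
        pts=np.vstack([np.c_[xy[0]+r*np.cos(a)/1e3,xy[1]+r*np.sin(a)/1e3,np.full(40,h/1e3+z0)] for h,r in((h0,r0),(h1,r1))])
        hull=cv2.convexHull(np.float32(proj(pts,T,K)))
        cv2.fillConvexPoly(big,np.int32(np.round(hull*16)),1,shift=4)
    return big>0
def moments(m): 
    v,u=np.nonzero(m); return np.array([u.mean(),v.mean()])
def fit(n,mask,T,K,xy,z0=0):
    c=moments(mask); xy=np.array(xy,float)
    for _ in range(5):
        J=np.zeros((2,2)); f=moments(sil(n,xy,T,K,z0=z0))
        for i in range(2):
            d=np.zeros(2); d[i]=.01; J[:,i]=(moments(sil(n,xy+d,T,K,z0=z0))-f)/.01
        xy=xy+np.linalg.solve(J,c-f)
    s=sil(n,xy,T,K,z0=z0); return xy,(s&mask).sum()/(s|mask).sum()
def back(uv,T,K,z):
    r=np.linalg.inv(K)@np.array([uv[0],uv[1],1.]); d=T[:3,:3]@np.array([r[0],-r[1],-r[2]]); o=T[:3,3]
    return o+d*(z-o[2])/d[2]
E
python3 - <<'E'
from h import *
g={'objective_short':(.43,-.236),'objective_medium':(.575,-.26),'objective_long':(.56,.262),'eyepiece_slim':(.505,-.365),'eyepiece_stereo':(.52,.34),'camera_adapter':(.443,.236)}
for cam in('top','scene'):
    c=camera(cam);T,K=c['T'],c['intrinsics']; print(cam,T[:3,3].round(3))
    for n in g:
        t=trace(cam,n)
        for d in t[:2]:
            xy,i=fit(n,d['region'],T,K,g[n]); print(n,round(d['score'],2),d['region'].sum(),xy.round(4),round(i,2))
    img=cv2.cvtColor(c['img'],cv2.COLOR_RGB2HSV)
    for n in['compartment_wide','compartment_first','compartment_second','compartment_third']:
        for d in trace(cam,n)[:1]:
            m=d['region'].astype(np.uint8); print(n,round(d['score'],2),m.sum(),back(moments(m),T,K,.008).round(4))
    # cork colour
    r=c['img'][:,:,0].astype(int);b=c['img'][:,:,2].astype(int)
    m=((r-b)>50).astype(np.uint8); k,l,st,ce=cv2.connectedComponentsWithStats(m)
    for j in range(1,k):
        if st[j,4]>150: print('cork',st[j],back(ce[j],T,K,.005).round(4))
E
```

```text
top [0.319 0.002 1.03 ]
objective_short 0.57 198 [ 0.4293 -0.2371] 0.79
objective_medium 0.74 204 [ 0.5727 -0.2575] 0.84
objective_long 0.73 234 [0.5593 0.2706] 0.91
objective_long 0.24 809 [ 0.4838 -0.0333] 0.27
eyepiece_slim 0.68 229 [ 0.4992 -0.3654] 0.79
eyepiece_stereo 0.85 468 [0.5174 0.3492] 0.93
eyepiece_stereo 0.33 711 [ 0.5833 -0.0172] 0.49
camera_adapter 0.84 246 [0.4359 0.2438] 0.87
compartment_wide 0.88 893 [ 0.6547 -0.0091  0.008 ]
compartment_first 0.86 696 [ 0.5925 -0.0188  0.008 ]
compartment_second 0.82 770 [ 0.5404 -0.0259  0.008 ]
compartment_third 0.87 834 [ 0.4884 -0.0351  0.008 ]
cork [303 186  41  28 918] [ 0.6545 -0.0092  0.005 ]
cork [306 213  41  22 709] [ 0.594  -0.0178  0.005 ]
cork [309 234  41  23 747] [ 0.5411 -0.0253  0.005 ]
cork [312 255  41  24 777] [ 0.4884 -0.0331  0.005 ]
scene [ 1.028 -0.473  0.475]
objective_short 0.91 544 [ 0.4326 -0.2389] 0.84
objective_medium 0.85 777 [ 0.5762 -0.2596] 0.85
objective_long 0.92 475 [0.5624 0.2665] 0.88
eyepiece_slim 0.67 922 [ 0.5022 -0.3671] 0.89
eyepiece_stereo 0.91 452 [0.5085 0.3646] 0.58
camera_adapter 0.56 441 [0.4381 0.2423] 0.92
compartment_wide 0.78 1033 [ 0.6538 -0.0112  0.008 ]
compartment_first 0.86 733 [ 0.5931 -0.0194  0.008 ]
compartment_second 0.85 539 [ 0.5404 -0.0265  0.008 ]
compartment_third 0.94 497 [ 0.4873 -0.0347  0.008 ]
cork [184   8  98  14 298] [-1.9084  1.4715  0.005 ]
cork [  0  23 113  23 376] [-1.9229  0.3737  0.005 ]
cork [ 19  29  45   9 155] [-2.0705  0.3043  0.005 ]
cork [268 224  43  26 495] [ 0.4842 -0.0313  0.005 ]
cork [290 233  44  28 568] [ 0.5372 -0.0234  0.005 ]
cork [313 243  45  30 651] [ 0.5904 -0.0159  0.005 ]
cork [ 338  253   55   37 1060] [ 0.652  -0.0071  0.005 ]
cork [385 329  22  14 152] [ 0.7793 -0.0897  0.005 ]
```

Both views agree within about 4 mm, and the compartment spacings of 61, 53 and 53 mm check out. The long objective goes first, using the current jaw direction because it clears the stereo eyepiece and the adapter.

```bash
cat > g.py <<'E'
from cell import *
import numpy as np, sys
from scipy.spatial.transform import Rotation as R
# usage: g.py x y z [yaw_deg of tool y]; from current pose
s=get_state(); p=s['eef_pos']; r=R.from_quat(s['ee_rot']); M=r.as_matrix()
yaw=np.degrees(np.arctan2(M[1,1],M[0,1]))
a=[float(v) for v in sys.argv[1:]]
w=np.radians(a[3] if len(a)>3 else yaw); y=np.array([np.cos(w),np.sin(w),0]); z=np.array([0,0,-1.]); x=np.cross(y,z)
G=R.from_matrix(np.c_[x,y,z])
print('t',round(s['t'],2),'pos',p.round(4),'yaw',round(yaw,1),'gap',round(s['finger_gap'],4),'F',s['wrist_force'].round(1),'tilt',round(np.degrees(np.arccos(-M[2,2])),2))
print('turn',(r.inv()*G).as_rotvec(degrees=True).round(2),'shift_cm',(M.T@(np.array(a[:3])-p)*100).round(2))
E
python3 g.py .561 .2685 .14
```

```text
t 2.2 pos [0.256  0.5427 0.2186] yaw 64.7 gap 0.0932 F [-0.8 -0.1 -0.2] tilt 0.0
turn [-0. -0. -0.] shift_cm [-39.29 -11.78   7.86]
```

Request:
carry_out(
  rows=[
    [[0,0,0,-5,-1.5,1,-0.3],[0,0,0,-10,-3,2,-0.3],[0,0,0,-15,-4.5,3,-0.3],[0,0,0,-20,-6,4,-0.3],[0,0,0,-25,-7.5,5,-0.3],[0,0,0,-29,-9,6,-0.3],[0,0,0,-33,-10.5,7,-0.3],[0,0,0,-36.5,-11.5,7.8,-0.3]],
  ],
)

```text
t: 3.0
eef_pos: [0.5384, 0.2805, 0.14]
ee_rot: [0.219, 0.976, -0.0, 0.0]
wrist_force: [0.4, -0.0, 0.7]
finger_gap: 0.0603
```

Request:
carry_out(
  rows=[
    [[0,0,0,-2.0,-0.2,0,-0.3],[0,0,0,-2.8,-0.3,0,-0.3],[0,0,0,-2.8,-0.3,0,-0.3],[0,0,0,-2.8,-0.3,0,-0.3]],
  ],
)

```text
t: 3.4
eef_pos: [0.5605, 0.2692, 0.1409]
ee_rot: [0.218, 0.976, 0.0, -0.0]
wrist_force: [0.1, -0.2, 0.3]
finger_gap: 0.0605
```

```bash
cat > w.py <<'E'
from h import *
import sys
from scipy.spatial.transform import Rotation as R
n=sys.argv[1]; s=get_state(); c=camera('wrist'); cv2.imwrite(f'pics/{sys.argv[2]}.png',c['img'][:,:,::-1])
T=np.eye(4); T[:3,:3]=R.from_quat(s['ee_rot']).as_matrix(); T[:3,3]=s['eef_pos']; T=T@c['hand_eye']; K=c['intrinsics']
print('cam',T[:3,3].round(3))
for d in trace('wrist',n)[:2]:
    m=d['region']; v,u=np.nonzero(m); print(round(d['score'],2),m.sum(),u.min(),u.max(),v.min(),v.max())
    try: xy,i=fit(n,m,T,K,s['eef_pos'][:2]); print('fit',xy.round(4),'iou',round(i,2))
    except Exception as e: print(e)
E
python3 g.py .561 .2685 .021; python3 w.py objective_long w1
```

```text
t 3.4 pos [0.5605 0.2692 0.1409] yaw 64.8 gap 0.0605 F [ 0.1 -0.2  0.3] tilt 0.03
turn [ 0.02 -0.01  0.  ] shift_cm [-0.08 -0.04 11.99]
cam [0.486 0.304 0.307]
0.96 1895 294 337 207 261
fit [0.559  0.2704] iou 0.94
```

The wrist fit at (0.559, 0.270) agrees with the earlier estimate, with an IoU of 0.94. I descend and grip.

Request:
carry_out(
  rows=[
    [[0,0,0,0,0,3,-0.3],[0,0,0,0,0,6,-0.3],[0,0,0,0,0,8.5,-0.3],[0,0,0,0,0,10.5,-0.3],[0,0,0,0,0,11.6,-0.3],[0,0,0,0,0,12,-0.3],[0,0,0,0,0,12,0.1],[0,0,0,0,0,12,1]],
  ],
)

```text
t: 4.3
eef_pos: [0.5619, 0.2688, 0.0221]
ee_rot: [0.218, 0.976, 0.001, 0.001]
wrist_force: [0.9, -0.5, -0.1]
finger_gap: 0.0486
```

Request:
carry_out(
  rows=[
    [[0,0,0,0,0,0,1],[0,0,0,0,0,0,1],[0,0,0,0,0,0,1],[0,0,0,0,0,-0.3,1],[0,0,0,0,0,-1,1]],
  ],
)

```text
t: 4.8
eef_pos: [0.5601, 0.2678, 0.0299]
ee_rot: [0.219, 0.976, -0.001, -0.001]
wrist_force: [0.3, -0.5, -1.7]
finger_gap: 0.0309
```

```bash
python3 g.py .487 -.033 .15 98.4; python3 w.py objective_long w2
```

```text
t 4.8 pos [0.5601 0.2678 0.0299] yaw 64.7 gap 0.0309 F [ 0.3 -0.5 -1.7] tilt 0.13
turn [ -0.07  -0.11 -33.66] shift_cm [ -6.21 -30.34 -11.97]
cam [0.486 0.302 0.196]
0.79 6648 278 351 253 366
fit [0.56   0.2673] iou 0.96
```

View pics/w2.png

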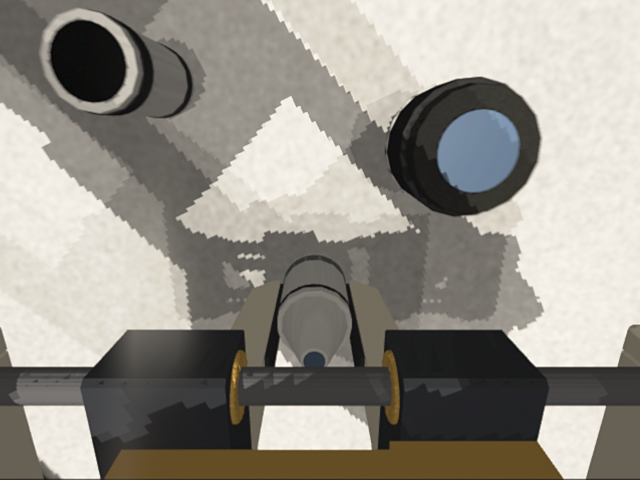

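The wrist view shows the long objective held upright between the fingers at about (315,320), with the adapter and the stereo eyepiece undisturbed at (115,60) and (465,145). I lift and carry it over.

Request:
carry_out(
  rows=[
    [[0,0,0,0,0,-2,1],[0,0,0,0,0,-5,1],[0,0,0,0,0,-8,1],[0,0,0,0,0,-11,1],[0,0,-4,-0.5,-2,-12,1],[0,0,-8,-1,-5,-12,1],[0,0,-12,-2,-9,-12,1],[0,0,-16,-3,-13,-12,1]],
  ],
)

```text
t: 5.7
eef_pos: [0.5322, 0.1369, 0.1508]
ee_rot: [0.079, 0.997, -0.0, 0.0]
wrist_force: [0.4, -1.2, -1.3]
finger_gap: 0.0309
```

```bash
python3 g.py .487 -.033 .15 98.4
```

```text
t 5.7 pos [0.5322 0.1369 0.1508] yaw 81.0 gap 0.0309 F [ 0.4 -1.2 -1.3] tilt 0.02
turn [-1.000e-02  2.000e-02 -1.742e+01] shift_cm [  1.8  -17.49   0.08]
```

Request:
carry_out(
  rows=[
    [[0,0,-4,0.5,-4,0,1],[0,0,-8,0.9,-8,0,1],[0,0,-12,1.3,-12,0,1],[0,0,-15,1.6,-15,0,1],[0,0,-17.4,1.8,-17,0,1],[0,0,-17.4,1.8,-17.5,0,1],[0,0,-17.4,1.8,-17.5,0,1]],
  ],
)

```text
t: 6.4
eef_pos: [0.4868, -0.0324, 0.1508]
ee_rot: [-0.07, 0.998, 0.0, 0.0]
wrist_force: [-0.1, -0.3, -2.4]
finger_gap: 0.0306
```

```bash
python3 g.py .487 -.033 .027 98.4; python3 w.py compartment_third w3 | head -2
```

```text
t 6.4 pos [ 0.4868 -0.0324  0.1508] yaw 98.0 gap 0.0306 F [-0.1 -0.3 -2.4] tilt 0.02
turn [ 0.    0.02 -0.4 ] shift_cm [-1.000e-02 -7.000e-02  1.238e+01]
cam [ 0.405 -0.044  0.317]
0.57 5670 257 367 198 250
```

View pics/w3.png

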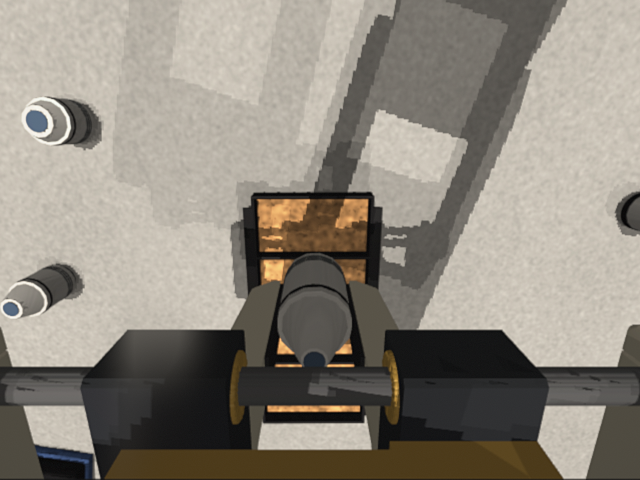

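```bash
python3 - <<'E'
from h import *
from scipy.spatial.transform import Rotation as R
s=get_state(); c=camera('wrist')
T=np.eye(4); T[:3,:3]=R.from_quat(s['ee_rot']).as_matrix(); T[:3,3]=s['eef_pos']; T=T@c['hand_eye']; K=c['intrinsics']
for d in trace('wrist','compartment_third')[:1]:
    r=cv2.minAreaRect(np.argwhere(d['region'])[:,::-1].astype(np.float32)); b=cv2.boxPoints(r)
    print(b.round(0).tolist(), [back(p,T,K,.005)[:2].round(4).tolist() for p in b], back(b.mean(0),T,K,.005).round(4))
E
python3 - <<'E'
from h import *
from scipy.spatial.transform import Rotation as R
s=get_state(); c=camera('wrist')
T=np.eye(4); T[:3,:3]=R.from_quat(s['ee_rot']).as_matrix(); T[:3,3]=s['eef_pos']; T=T@c['hand_eye']; K=c['intrinsics']
for p in [(256,198),(370,198),(259,251),(369,251)]: print(back(p,T,K,.005).round(4))
E
```

```text
[ 0.4714 -0.0835  0.005 ]
[0.4577 0.0132 0.005 ]
[ 0.5189 -0.0763  0.005 ]
[0.505  0.0212 0.005 ]
```

The cork of the third compartment measures 98 x 48 mm, centred at (0.488, -0.031), which agrees with the fixed cameras. I descend gently.

Request:
carry_out(
  rows=[
    [[0,0,0,0,0,3,1],[0,0,0,0,0,6,1],[0,0,0,0,0,8.5,1],[0,0,0,0,0,10.5,1],[0,0,0,0,0,11.5,1],[0,0,0,0,0,12,1],[0,0,0,0,0,12.2,1],[0,0,0,0,0,12.3,1]],
  ],
)

```text
t: 7.45
eef_pos: [0.4876, -0.0319, 0.0285]
ee_rot: [-0.071, 0.997, -0.0, 0.001]
wrist_force: [-0.1, -0.1, -1.9]
finger_gap: 0.0307
```

Request:
carry_out(
  rows=[
    [[0,0,0,0,0,0.1,1],[0,0,0,0,0,0.1,1]],
  ],
)

```text
t: 7.65
eef_pos: [0.4874, -0.032, 0.0273]
ee_rot: [-0.071, 0.997, -0.0, 0.001]
wrist_force: [1.0, -0.3, -2.7]
finger_gap: 0.0305
```

Request:
carry_out(
  rows=[
    [[0,0,0,0,0,0.1,1],[0,0,0,0,0,0.1,1]],
  ],
)

```text
t: 7.85
eef_pos: [0.4875, -0.0321, 0.0266]
ee_rot: [-0.071, 0.997, -0.0, 0.001]
wrist_force: [-1.6, 1.0, 5.5]
finger_gap: 0.0308
```

Request:
carry_out(
  rows=[
    [[0,0,0,0,0,0.1,1],[0,0,0,0,0,0.1,1]],
  ],
)

```text
t: 8.05
eef_pos: [0.4877, -0.0321, 0.0265]
ee_rot: [-0.071, 0.997, -0.0, 0.001]
wrist_force: [-7.5, 1.0, 16.2]
finger_gap: 0.0305
```

Contact with the cork is clear: the wrist force went from -2 to +5 to +16 N. I ease up 1 mm, then release.

Request:
carry_out(
  rows=[
    [[0,0,0,0,0,-0.1,1],[0,0,0,0,0,-0.1,0.2],[0,0,0,0,0,-0.1,0.0],[0,0,0,0,0,-0.1,-0.1],[0,0,0,0,0,-0.1,-0.1],[0,0,0,0,0,-0.1,-0.1]],
  ],
)

```text
t: 8.65
eef_pos: [0.4867, -0.0319, 0.0255]
ee_rot: [-0.071, 0.997, 0.0, -0.0]
wrist_force: [-0.6, -1.1, 0.3]
finger_gap: 0.051
```

Request:
carry_out(
  rows=[
    [[0,0,0,0,0,-1,-0.1],[0,0,0,0,0,-3,-0.1],[0,0,0,0,0,-6,-0.1],[0,0,0,0,0,-9,-0.1],[0,0,0,0,0,-12,-0.2],[0,0,0,0,0,-12.5,-0.3],[0,0,0,0,0,-12.5,-0.3]],
  ],
)

```text
t: 9.35
eef_pos: [0.488, -0.0321, 0.1525]
ee_rot: [-0.071, 0.997, -0.0, 0.002]
wrist_force: [0.4, 0.5, -0.9]
finger_gap: 0.0601
```

```bash
python3 g.py .5745 -.2585 .14 98.4; python3 w.py objective_long w4
```

```text
t 9.35 pos [ 0.488  -0.0321  0.1525] yaw 98.1 gap 0.0601 F [ 0.4  0.5 -0.9] tilt 0.2
turn [-0.06  0.19 -0.25] shift_cm [ -5.36 -23.63   1.29]
cam [ 0.406 -0.044  0.319]
0.67 1692 294 335 202 255
fit [ 0.4855 -0.0323] iou 0.9
```

View pics/w4.png

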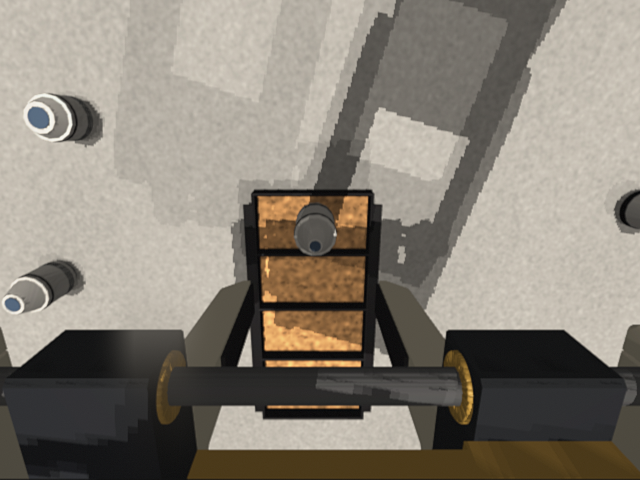

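The long objective stands upright in the third compartment at about (315,230). Next is the medium one.

Request:
carry_out(
  rows=[
    [[0,0,0,-1,-4,0,-0.3],[0,0,0,-2,-9,0.4,-0.3],[0,0,0,-3,-14,0.8,-0.3],[0,0,0,-4.5,-19,1.2,-0.3],[0,0,0,-5.2,-22.5,1.2,-0.3],[0,0,0,-5.4,-23.6,1.2,-0.3],[0,0,0,-5.4,-23.6,1.2,-0.3],[0,0,0,-5.4,-23.6,1.2,-0.3]],
  ],
)

```text
t: 10.25
eef_pos: [0.5728, -0.2565, 0.1372]
ee_rot: [-0.071, 0.997, 0.001, -0.001]
wrist_force: [-0.1, 0.8, 0.1]
finger_gap: 0.0607
```

```bash
python3 g.py .5745 -.2585 .015; python3 w.py objective_medium w5
```

```text
t 10.25 pos [ 0.5728 -0.2565  0.1372] yaw 98.1 gap 0.0607 F [-0.1  0.8  0.1] tilt 0.16
turn [ 0.12 -0.11  0.  ] shift_cm [-0.16 -0.24 12.22]
cam [ 0.492 -0.269  0.304]
0.72 1718 292 333 209 260
fit [ 0.572  -0.2581] iou 0.92
```

Request:
carry_out(
  rows=[
    [[0,0,0,0,-0.1,3,-0.3],[0,0,0,0,-0.2,6,-0.3],[0,0,0,0,-0.2,8.5,-0.3],[0,0,0,0,-0.2,10.5,-0.3],[0,0,0,0,-0.2,11.7,-0.3],[0,0,0,0,-0.2,12.2,-0.3],[0,0,0,0,-0.2,12.2,0.1],[0,0,0,0,-0.2,12.2,1]],
  ],
)

```text
t: 11.15
eef_pos: [0.5749, -0.2601, 0.018]
ee_rot: [-0.071, 0.997, -0.001, 0.001]
wrist_force: [0.9, 0.1, 0.7]
finger_gap: 0.0487
```

Request:
carry_out(
  rows=[
    [[0,0,0,0,0,0,1],[0,0,0,0,0,0,1],[0,0,0,0,0,0,1],[0,0,0,0,0,0,1]],
  ],
)

```text
t: 11.55
eef_pos: [0.5746, -0.2601, 0.0177]
ee_rot: [-0.071, 0.997, -0.0, 0.001]
wrist_force: [-1.6, 1.7, 6.0]
finger_gap: 0.0306
```

Request:
carry_out(
  rows=[
    [[0,0,0,0,0,-0.5,1],[0,0,0,0,0,-2,1],[0,0,0,0,0,-5,1],[0,0,0,0,0,-8,1],[0,0,0,0,0,-11,1],[0,0,0,0,0,-13.5,1],[0,0,0,0,0,-14,1],[0,0,0,0,0,-14,1]],
  ],
)

```text
t: 12.35
eef_pos: [0.5747, -0.2603, 0.1581]
ee_rot: [-0.071, 0.997, -0.001, 0.001]
wrist_force: [-0.2, -0.4, -1.9]
finger_gap: 0.0307
```

```bash
python3 g.py .54 -.025 .155 98.4
```

```text
t 12.35 pos [ 0.5747 -0.2603  0.1581] yaw 98.1 gap 0.0307 F [-0.2 -0.4 -1.9] tilt 0.15
turn [-0.1   0.12 -0.26] shift_cm [ 0.1  23.79  0.27]
```

Gripped: the gap is 31 mm and the load about 2 N. I carry it to the second compartment.

Request:
carry_out(
  rows=[
    [[0,0,0,0,2,0,1],[0,0,0,0,6,0,1],[0,0,0,0,10,0,1],[0,0,0,0,14,0,1],[0,0,0,0,18,0,1],[0,0,0,0.1,21.5,0.2,1],[0,0,0,0.1,23.4,0.3,1],[0,0,0,0.1,23.8,0.3,1]],
  ],
)

```text
t: 13.15
eef_pos: [0.5374, -0.022, 0.1512]
ee_rot: [-0.072, 0.997, 0.001, -0.002]
wrist_force: [0.2, -1.2, -1.9]
finger_gap: 0.0305
```

Request:
carry_out(
  rows=[
    [[0,0,0,0,0,0,1],[0,0,0,0,0,0,1]],
  ],
)

```text
t: 13.35
eef_pos: [0.539, -0.0252, 0.1528]
ee_rot: [-0.071, 0.997, -0.0, -0.001]
wrist_force: [-0.6, -1.2, -1.7]
finger_gap: 0.0307
```

```bash
python3 g.py .54 -.025 .0227; python3 w.py objective_medium w6
```

```text
t 13.35 pos [ 0.539  -0.0252  0.1528] yaw 98.1 gap 0.0307 F [-0.6 -1.2 -1.7] tilt 0.07
turn [-0.   -0.07 -0.  ] shift_cm [-1.200e-01  1.000e-02  1.301e+01]
cam [ 0.458 -0.037  0.319]
0.79 5821 279 350 257 361
fit [ 0.6083 -0.0153] iou 0.31
```

View pics/w6.png

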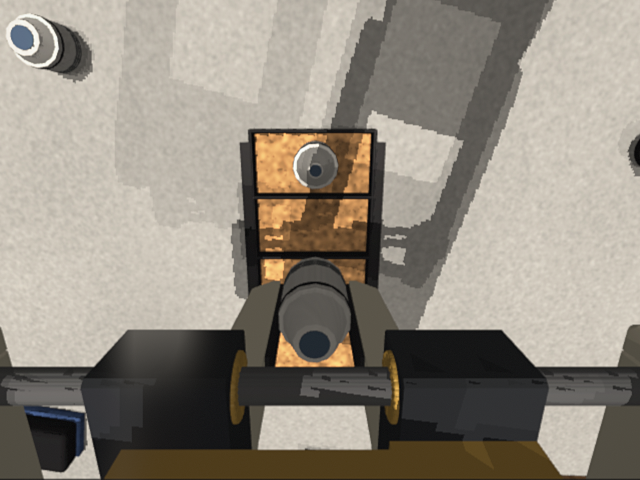

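The medium objective is held upright at (315,310), the second compartment is clear at about (315,225), and the long one stands at (315,165). I lower it.

Request:
carry_out(
  rows=[
    [[0,0,0,0,0,3,1],[0,0,0,0,0,6,1],[0,0,0,0,0,9,1],[0,0,0,0,0,11,1],[0,0,0,0,0,12,1],[0,0,0,0,0,12.5,1],[0,0,0,0,0,12.7,1],[0,0,0,0,0,12.7,1]],
  ],
)

```text
t: 14.25
eef_pos: [0.5401, -0.0247, 0.0276]
ee_rot: [-0.071, 0.997, -0.0, 0.001]
wrist_force: [0.4, 0.0, -1.5]
finger_gap: 0.0308
```

Request:
carry_out(
  rows=[
    [[0,0,0,0,0,0.1,1],[0,0,0,0,0,0.2,1],[0,0,0,0,0,0.2,1]],
  ],
)

```text
t: 14.55
eef_pos: [0.5396, -0.0244, 0.0251]
ee_rot: [-0.071, 0.997, -0.0, 0.0]
wrist_force: [0.1, 0.3, -0.8]
finger_gap: 0.0304
```

Request:
carry_out(
  rows=[
    [[0,0,0,0,0,0.1,1],[0,0,0,0,0,0.1,1]],
  ],
)

```text
t: 14.75
eef_pos: [0.5392, -0.0244, 0.0236]
ee_rot: [-0.071, 0.997, 0.0, -0.0]
wrist_force: [-0.2, -0.3, -1.7]
finger_gap: 0.0308
```

Request:
carry_out(
  rows=[
    [[0,0,0,0,0,0.1,1],[0,0,0,0,0,0.1,1]],
  ],
)

```text
t: 14.95
eef_pos: [0.5394, -0.0244, 0.0227]
ee_rot: [-0.071, 0.997, -0.0, 0.0]
wrist_force: [0.4, 0.9, -1.9]
finger_gap: 0.0309
```

Request:
carry_out(
  rows=[
    [[0,0,0,0,0,0.1,1],[0,0,0,0,0,0.1,1]],
  ],
)

```text
t: 15.15
eef_pos: [0.5395, -0.0244, 0.0226]
ee_rot: [-0.071, 0.997, -0.0, 0.0]
wrist_force: [-3.9, 0.6, 8.9]
finger_gap: 0.0305
```

Request:
carry_out(
  rows=[
    [[0,0,0,0,0,0.1,1],[0,0,0,0,0,0.1,1]],
  ],
)

```text
t: 15.35
eef_pos: [0.5397, -0.0244, 0.0226]
ee_rot: [-0.071, 0.997, -0.0, 0.0]
wrist_force: [-8.8, 1.7, 17.0]
finger_gap: 0.0305
```

Contact. I ease up and release.

Request:
carry_out(
  rows=[
    [[0,0,0,0,0,-0.1,1],[0,0,0,0,0,-0.1,0.2],[0,0,0,0,0,-0.1,0.0],[0,0,0,0,0,-0.1,-0.1],[0,0,0,0,0,-0.1,-0.1],[0,0,0,0,0,-0.1,-0.1]],
  ],
)

```text
t: 15.95
eef_pos: [0.5392, -0.0244, 0.0215]
ee_rot: [-0.071, 0.997, 0.0, -0.0]
wrist_force: [0.3, 0.3, 1.3]
finger_gap: 0.0509
```

Request:
carry_out(
  rows=[
    [[0,0,0,0,0,-1,-0.1],[0,0,0,0,0,-3,-0.1],[0,0,0,0,0,-6,-0.1],[0,0,0,0,0,-9,-0.1],[0,0,0,0,0,-12,-0.2],[0,0,0,0,0,-12.5,-0.3],[0,0,0,0,0,-12.5,-0.3]],
  ],
)

```text
t: 16.65
eef_pos: [0.5404, -0.0246, 0.1485]
ee_rot: [-0.071, 0.997, -0.0, 0.002]
wrist_force: [-0.0, 0.1, -1.1]
finger_gap: 0.0606
```

```bash
python3 g.py .430 -.2375 .14 98.4; python3 w.py objective_medium w7
```

```text
t 16.65 pos [ 0.5404 -0.0246  0.1485] yaw 98.1 gap 0.0606 F [-0.   0.1 -1.1] tilt 0.2
turn [-0.06  0.19 -0.25] shift_cm [ 13.95 -19.51   0.82]
cam [ 0.458 -0.036  0.315]
0.86 1763 293 336 205 255
fit [ 0.539  -0.0246] iou 0.95
```

View pics/w7.png

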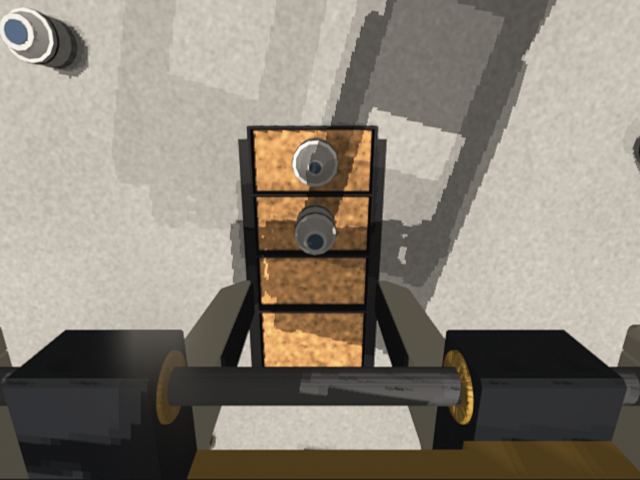

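The medium objective stands in the second compartment at (315,230). The fit gives (0.539, -0.025), IoU 0.95. Next is the short one.

Request:
carry_out(
  rows=[
    [[0,0,0,2,-3,0,-0.3],[0,0,0,5,-7,0,-0.3],[0,0,0,8,-11,0.4,-0.3],[0,0,0,11,-15,0.8,-0.3],[0,0,0,13,-18.2,0.8,-0.3],[0,0,0,13.9,-19.5,0.8,-0.3],[0,0,0,13.9,-19.5,0.8,-0.3],[0,0,0,13.9,-19.5,0.8,-0.3]],
  ],
)

```text
t: 17.55
eef_pos: [0.4286, -0.2365, 0.1372]
ee_rot: [-0.07, 0.998, 0.001, -0.001]
wrist_force: [0.4, 0.9, 0.5]
finger_gap: 0.0605
```

```bash
python3 g.py .43 -.2375 .013; python3 w.py objective_short w8
```

```text
t 17.55 pos [ 0.4286 -0.2365  0.1372] yaw 98.1 gap 0.0605 F [0.4 0.9 0.5] tilt 0.15
turn [ 0.12 -0.09  0.  ] shift_cm [-0.15 -0.14 12.42]
cam [ 0.347 -0.249  0.304]
0.64 1782 292 335 209 259
fit [ 0.4289 -0.2369] iou 0.93
```

Request:
carry_out(
  rows=[
    [[0,0,0,0,0,3,-0.3],[0,0,0,0,0,6,-0.3],[0,0,0,0,0,9,-0.3],[0,0,0,0,0,11,-0.3],[0,0,0,0,0,12.3,-0.3],[0,0,0,0,0,12.8,-0.3],[0,0,0,0,0,12.8,0.1],[0,0,0,0,0,12.8,1]],
  ],
)

```text
t: 18.45
eef_pos: [0.4302, -0.2375, 0.0117]
ee_rot: [-0.071, 0.997, -0.001, 0.001]
wrist_force: [0.3, -0.4, 0.7]
finger_gap: 0.0488
```

Request:
carry_out(
  rows=[
    [[0,0,0,0,0,0,1],[0,0,0,0,0,0,1],[0,0,0,0,0,0,1],[0,0,0,0,0,0,1]],
  ],
)

```text
t: 18.85
eef_pos: [0.43, -0.2376, 0.0116]
ee_rot: [-0.071, 0.997, -0.0, 0.001]
wrist_force: [-0.6, 2.3, 5.9]
finger_gap: 0.0327
```

Request:
carry_out(
  rows=[
    [[0,0,0,0,0,-0.5,1],[0,0,0,0,0,-2,1],[0,0,0,0,0,-5,1],[0,0,0,0,0,-8,1],[0,0,0,0,0,-11,1],[0,0,0,0,0,-13.5,1],[0,0,0,0,0,-14,1],[0,0,0,0,0,-14,1]],
  ],
)

```text
t: 19.65
eef_pos: [0.4297, -0.2374, 0.1511]
ee_rot: [-0.071, 0.997, -0.001, 0.001]
wrist_force: [-0.3, 0.4, -1.3]
finger_gap: 0.0324
```

```bash
python3 g.py .593 -.0175 .155 98.4; python3 w.py objective_short w9
```

```text
t 19.65 pos [ 0.4297 -0.2374  0.1511] yaw 98.1 gap 0.0324 F [-0.3  0.4 -1.3] tilt 0.09
turn [-0.06  0.06 -0.26] shift_cm [-19.29  19.46  -0.39]
cam [ 0.348 -0.249  0.317]
0.91 5772 277 351 262 357
fit [ 0.503 -0.227] iou 0.3
```

View pics/w9.png

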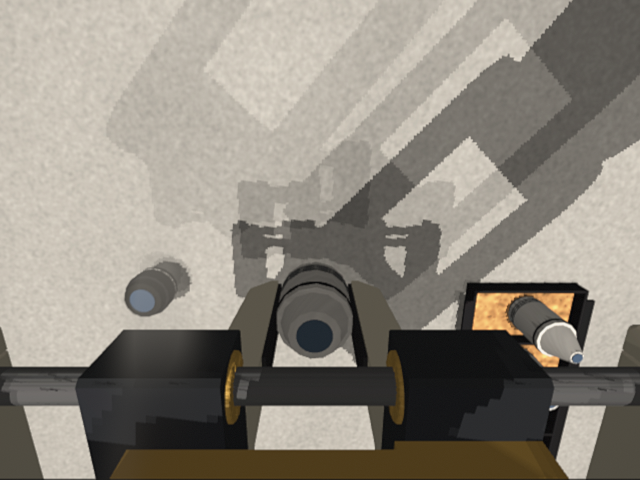

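The short objective is held upright at (315,310). I carry it to the first compartment.

Request:
carry_out(
  rows=[
    [[0,0,0,-2,2,-0.4,1],[0,0,0,-5,5,-0.4,1],[0,0,0,-8,8,-0.4,1],[0,0,0,-11,11,-0.4,1],[0,0,0,-14,14,-0.4,1],[0,0,0,-17,17,-0.4,1],[0,0,0,-18.8,19,-0.4,1],[0,0,0,-19.3,19.5,-0.4,1]],
  ],
)

```text
t: 20.55
eef_pos: [0.5925, -0.0139, 0.1519]
ee_rot: [-0.072, 0.997, 0.001, -0.002]
wrist_force: [-0.3, -0.4, -1.3]
finger_gap: 0.0323
```

Request:
carry_out(
  rows=[
    [[0,0,0,0,0,0,1],[0,0,0,0,0,0,1]],
  ],
)

```text
t: 20.75
eef_pos: [0.5916, -0.0176, 0.1533]
ee_rot: [-0.071, 0.997, -0.0, -0.001]
wrist_force: [-0.2, -1.2, -0.6]
finger_gap: 0.0323
```

```bash
python3 g.py .593 -.0175 .0166; python3 w.py objective_short w10
```

```text
t 20.75 pos [ 0.5916 -0.0176  0.1533] yaw 98.1 gap 0.0323 F [-0.2 -1.2 -0.6] tilt 0.14
turn [ 0.   -0.14  0.  ] shift_cm [-1.700e-01 -1.000e-02  1.367e+01]
cam [ 0.51  -0.029  0.32 ]
0.78 5962 276 354 261 358
fit [ 0.6657 -0.0069] iou 0.29
```

View pics/w10.png

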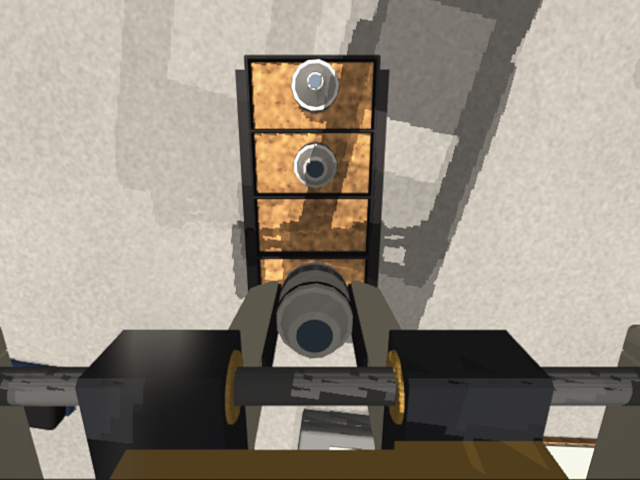

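Request:
carry_out(
  rows=[
    [[0,0,0,0,0,3,1],[0,0,0,0,0,6,1],[0,0,0,0,0,9,1],[0,0,0,0,0,11.5,1],[0,0,0,0,0,12.7,1],[0,0,0,0,0,13.2,1],[0,0,0,0,0,13.4,1],[0,0,0,0,0,13.4,1]],
  ],
)

```text
t: 21.65
eef_pos: [0.5937, -0.0171, 0.0219]
ee_rot: [-0.071, 0.997, -0.0, 0.001]
wrist_force: [0.8, -0.5, -1.9]
finger_gap: 0.0329
```

Request:
carry_out(
  rows=[
    [[0,0,0,0,0,0.1,1],[0,0,0,0,0,0.2,1],[0,0,0,0,0,0.2,1]],
  ],
)

```text
t: 21.95
eef_pos: [0.5931, -0.0168, 0.0191]
ee_rot: [-0.071, 0.997, -0.0, 0.0]
wrist_force: [-0.2, -0.5, -2.0]
finger_gap: 0.0323
```

Request:
carry_out(
  rows=[
    [[0,0,0,0,0,0.1,1],[0,0,0,0,0,0.2,1],[0,0,0,0,0,0.2,1]],
  ],
)

```text
t: 22.25
eef_pos: [0.5928, -0.0167, 0.0167]
ee_rot: [-0.071, 0.997, -0.0, 0.0]
wrist_force: [0.3, 1.0, -0.5]
finger_gap: 0.0326
```

Request:
carry_out(
  rows=[
    [[0,0,0,0,0,0.1,1],[0,0,0,0,0,0.1,1]],
  ],
)

```text
t: 22.45
eef_pos: [0.593, -0.0167, 0.0167]
ee_rot: [-0.071, 0.997, -0.0, 0.0]
wrist_force: [-4.1, 0.4, 6.8]
finger_gap: 0.0327
```

On the cork. I release.

Request:
carry_out(
  rows=[
    [[0,0,0,0,0,0,0.2],[0,0,0,0,0,0,0.0],[0,0,0,0,0,0,-0.08],[0,0,0,0,0,0,-0.08],[0,0,0,0,0,0,-0.08]],
  ],
)

```text
t: 22.95
eef_pos: [0.5927, -0.0168, 0.0155]
ee_rot: [-0.071, 0.997, 0.0, -0.0]
wrist_force: [0.8, -0.5, -0.2]
finger_gap: 0.0505
```

Request:
carry_out(
  rows=[
    [[0,0,0,0,0,-1,-0.08],[0,0,0,0,0,-3,-0.08],[0,0,0,0,0,-6,-0.1],[0,0,0,0,0,-9,-0.1],[0,0,0,0,0,-12,-0.2],[0,0,0,0,0,-13,-0.3],[0,0,0,0,0,-13,-0.3]],
  ],
)

```text
t: 23.65
eef_pos: [0.5943, -0.017, 0.1481]
ee_rot: [-0.071, 0.997, -0.0, 0.002]
wrist_force: [1.0, -0.5, 0.3]
finger_gap: 0.0602
```

```bash
python3 g.py .5005 -.3665 .14 98.4; python3 w.py objective_short w11
```

```text
t 23.65 pos [ 0.5943 -0.017   0.1481] yaw 98.1 gap 0.0602 F [ 1.  -0.5  0.3] tilt 0.25
turn [-0.07  0.24 -0.26] shift_cm [ 14.24 -33.27   0.78]
cam [ 0.512 -0.029  0.314]
0.66 1759 293 337 204 253
fit [ 0.5932 -0.0166] iou 0.98
```

View pics/w11.png

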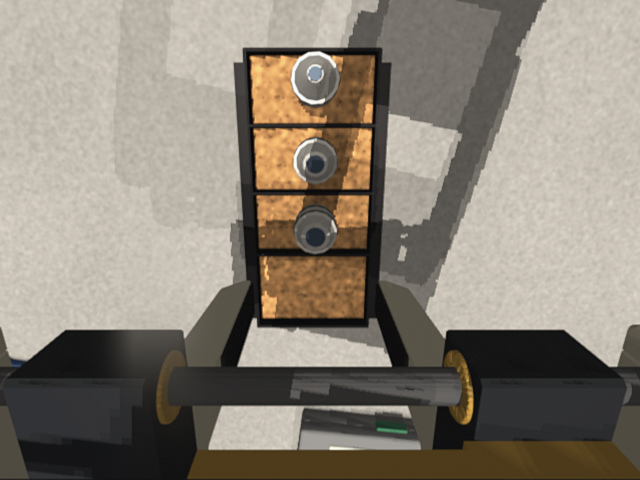

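All three objectives stand in their compartments, at (315,78), (315,160) and (315,230). Next is the slim eyepiece.

Request:
carry_out(
  rows=[
    [[0,0,0,2,-4.5,0,-0.3],[0,0,0,4,-9,0,-0.3],[0,0,0,6,-13.5,0,-0.3],[0,0,0,8,-18,0.4,-0.3],[0,0,0,10,-22.5,0.8,-0.3],[0,0,0,12,-27,0.8,-0.3],[0,0,0,13.4,-31,0.8,-0.3],[0,0,0,14,-33,0.8,-0.3]],
  ],
)

```text
t: 24.55
eef_pos: [0.4984, -0.3658, 0.135]
ee_rot: [-0.07, 0.998, 0.001, -0.002]
wrist_force: [0.3, -0.3, -0.0]
finger_gap: 0.0604
```

Request:
carry_out(
  rows=[
    [[0,0,0,0.1,-0.2,0,-0.3],[0,0,0,0.1,-0.2,0,-0.3],[0,0,0,0.1,-0.2,0,-0.3]],
  ],
)

```text
t: 24.85
eef_pos: [0.5004, -0.3636, 0.1367]
ee_rot: [-0.072, 0.997, 0.001, -0.0]
wrist_force: [0.3, 0.2, 1.2]
finger_gap: 0.0606
```

```bash
python3 g.py .5005 -.3665 .016; python3 w.py eyepiece_slim w12
```

```text
t 24.85 pos [ 0.5004 -0.3636  0.1367] yaw 98.2 gap 0.0606 F [0.3 0.2 1.2] tilt 0.1
turn [ 0.09 -0.04  0.  ] shift_cm [ 0.03 -0.3  12.07]
cam [ 0.419 -0.376  0.303]
0.91 1967 288 335 211 262
fit [ 0.4984 -0.366 ] iou 0.9
```

View pics/w12.png

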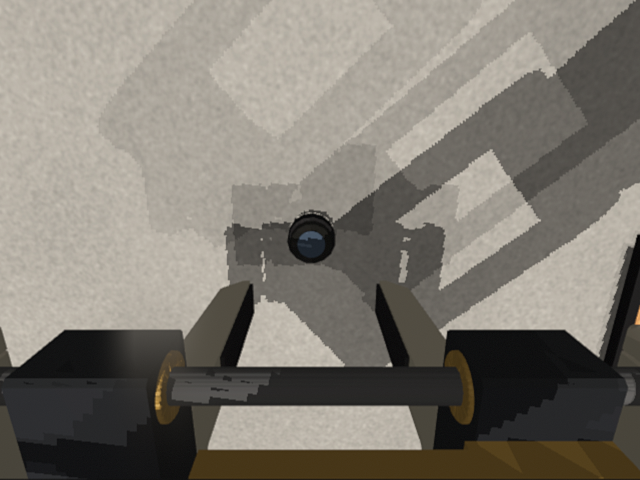

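The eyepiece shows at (311,240), about 2-3 mm toward tool -y. I shift by that amount and descend.

Request:
carry_out(
  rows=[
    [[0,0,0,0.1,-0.2,3,-0.3],[0,0,0,0.1,-0.2,6,-0.3],[0,0,0,0.1,-0.2,9,-0.3],[0,0,0,0.1,-0.2,11,-0.3],[0,0,0,0.1,-0.2,12,-0.3],[0,0,0,0.1,-0.2,12.3,-0.3],[0,0,0,0.1,-0.2,12.3,0],[0,0,0,0.1,-0.2,12.3,1]],
  ],
)

```text
t: 25.75
eef_pos: [0.5005, -0.3681, 0.0163]
ee_rot: [-0.071, 0.997, -0.001, 0.001]
wrist_force: [0.1, 0.9, 0.9]
finger_gap: 0.0489
```

Request:
carry_out(
  rows=[
    [[0,0,0,0,0,0,1],[0,0,0,0,0,0,1],[0,0,0,0,0,0,1],[0,0,0,0,0,0,1]],
  ],
)

```text
t: 26.15
eef_pos: [0.5002, -0.368, 0.0158]
ee_rot: [-0.071, 0.997, -0.001, 0.001]
wrist_force: [-1.0, 1.1, 5.8]
finger_gap: 0.0347
```

Request:
carry_out(
  rows=[
    [[0,0,0,0,0,-0.5,1],[0,0,0,0,0,-2,1],[0,0,0,0,0,-5,1],[0,0,0,0,0,-8,1],[0,0,0,0,0,-11,1],[0,0,0,0,0,-13.5,1],[0,0,0,0,0,-14,1],[0,0,0,0,0,-14,1]],
  ],
)

```text
t: 26.95
eef_pos: [0.5001, -0.3681, 0.1561]
ee_rot: [-0.071, 0.997, -0.001, 0.001]
wrist_force: [0.1, 0.3, -1.4]
finger_gap: 0.0343
```

```bash
python3 g.py .654 -.0085 .155 98.4; python3 w.py eyepiece_slim w13
```

```text
t 26.95 pos [ 0.5001 -0.3681  0.1561] yaw 98.1 gap 0.0343 F [ 0.1  0.3 -1.4] tilt 0.15
turn [-0.11  0.09 -0.26] shift_cm [-20.33  33.41   0.08]
cam [ 0.418 -0.38   0.322]
0.96 6396 274 355 266 365
fit [ 0.5781 -0.3572] iou 0.3
```

View pics/w13.png

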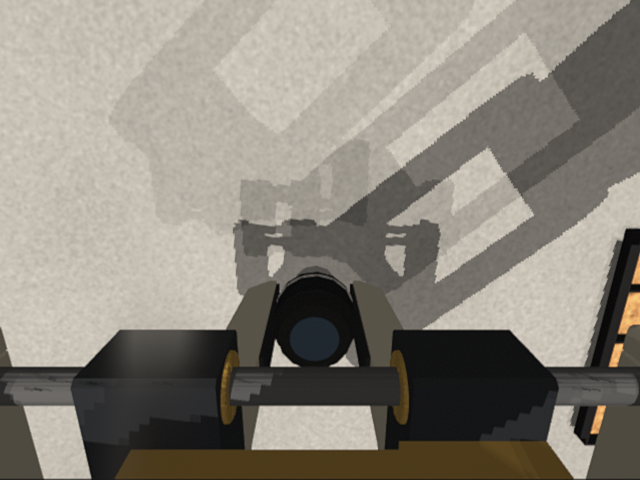

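The eyepiece is held upright at (315,315). I carry it to the wide compartment.

Request:
carry_out(
  rows=[
    [[0,0,0,-1,2,0,1],[0,0,0,-3.5,5.5,0,1],[0,0,0,-6,9.5,0,1],[0,0,0,-8.5,13.5,0,1],[0,0,0,-11,17.5,0,1],[0,0,0,-13.5,21.5,0,1],[0,0,0,-16,25.5,0,1],[0,0,0,-18,29,0,1]],
  ],
)

```text
t: 27.85
eef_pos: [0.6359, -0.0523, 0.152]
ee_rot: [-0.071, 0.997, 0.001, -0.002]
wrist_force: [-0.3, -0.4, -0.6]
finger_gap: 0.0343
```

Request:
carry_out(
  rows=[
    [[0,0,0,-1.5,2.5,0,1],[0,0,0,-2.2,4.0,0,1],[0,0,0,-2.3,4.4,0,1],[0,0,0,-2.3,4.4,0,1],[0,0,0,-2.3,4.4,0,1]],
  ],
)

```text
t: 28.35
eef_pos: [0.6526, -0.0096, 0.1542]
ee_rot: [-0.07, 0.998, -0.0, -0.0]
wrist_force: [0.9, -0.3, -0.5]
finger_gap: 0.0346
```

```bash
python3 g.py .654 -.0085 .0208; python3 w.py eyepiece_slim w14
```

```text
t 28.35 pos [ 0.6526 -0.0096  0.1542] yaw 98.1 gap 0.0346 F [ 0.9 -0.3 -0.5] tilt 0.06
turn [-0.02 -0.05 -0.  ] shift_cm [-0.17  0.1  13.34]
cam [ 0.571 -0.021  0.321]
0.6 6444 274 355 266 365
fit [0.7289 0.0012] iou 0.31
0.26 6100 252 374 49 117
fit [ 0.5448 -0.0262] iou 0.1
```

View pics/w14.png

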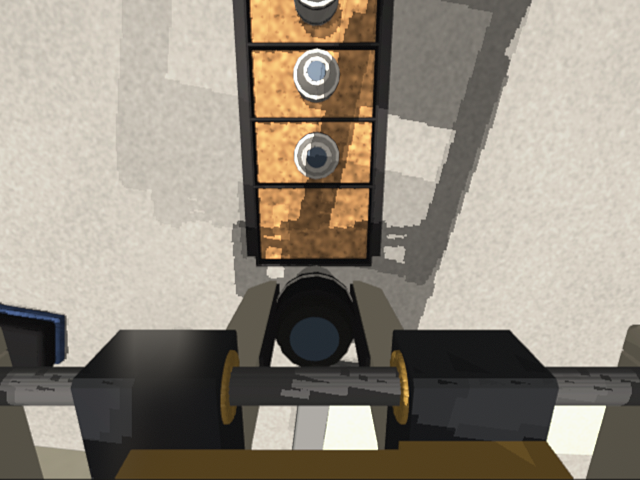

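The wide compartment is clear at about (315,222). I lower the eyepiece.

Request:
carry_out(
  rows=[
    [[0,0,0,-0.1,0.1,3,1],[0,0,0,-0.1,0.1,6,1],[0,0,0,-0.1,0.1,9,1],[0,0,0,-0.1,0.1,11,1],[0,0,0,-0.1,0.1,12.3,1],[0,0,0,-0.1,0.1,12.8,1],[0,0,0,-0.1,0.1,13,1],[0,0,0,-0.1,0.1,13,1]],
  ],
)

```text
t: 29.25
eef_pos: [0.6548, -0.0073, 0.0258]
ee_rot: [-0.071, 0.997, -0.0, 0.001]
wrist_force: [0.7, -0.2, -0.1]
finger_gap: 0.0343
```

Request:
carry_out(
  rows=[
    [[0,0,0,0,0,0.1,1],[0,0,0,0,0,0.2,1],[0,0,0,0,0,0.2,1]],
  ],
)

```text
t: 29.55
eef_pos: [0.6543, -0.007, 0.0231]
ee_rot: [-0.071, 0.997, -0.0, 0.0]
wrist_force: [-0.4, 0.3, -1.3]
finger_gap: 0.0345
```

Request:
carry_out(
  rows=[
    [[0,0,0,0,0,0.1,1],[0,0,0,0,0,0.2,1],[0,0,0,0,0,0.2,1]],
  ],
)

```text
t: 29.85
eef_pos: [0.6542, -0.007, 0.0209]
ee_rot: [-0.071, 0.997, -0.0, 0.0]
wrist_force: [-0.5, 0.4, 1.2]
finger_gap: 0.0344
```

Request:
carry_out(
  rows=[
    [[0,0,0,0,0,0.1,1],[0,0,0,0,0,0.1,1]],
  ],
)

```text
t: 30.05
eef_pos: [0.6544, -0.0069, 0.0209]
ee_rot: [-0.071, 0.997, -0.0, 0.0]
wrist_force: [-3.7, 1.1, 8.2]
finger_gap: 0.0346
```

Request:
carry_out(
  rows=[
    [[0,0,0,0,0,0,0.2],[0,0,0,0,0,0,0.0],[0,0,0,0,0,0,-0.1],[0,0,0,0,0,0,-0.12],[0,0,0,0,0,0,-0.12]],
  ],
)

```text
t: 30.55
eef_pos: [0.6538, -0.007, 0.0194]
ee_rot: [-0.071, 0.997, 0.0, -0.0]
wrist_force: [0.3, 0.1, 0.0]
finger_gap: 0.0521
```

Request:
carry_out(
  rows=[
    [[0,0,0,0,0,-1,-0.12],[0,0,0,0,0,-3,-0.12],[0,0,0,0,0,-6,-0.12],[0,0,0,0,0,-9,-0.12],[0,0,0,0,0,-12,-0.12],[0,0,0,0,0,-15,-0.12],[0,0,0,0,0,-17,-0.12],[0,0,0,0,0,-17,-0.12]],
  ],
)

```text
t: 31.35
eef_pos: [0.6564, -0.0072, 0.1951]
ee_rot: [-0.071, 0.997, -0.001, 0.004]
wrist_force: [0.7, 0.3, 1.0]
finger_gap: 0.0521
```

Request:
carry_out(
  rows=[
    [[0,0,0,4,0,0,-0.12],[0,0,0,8,0,0,-0.12],[0,0,0,12,0,0,-0.12],[0,0,0,14,0,0,-0.12],[0,0,0,15,0,0,-0.12],[0,0,0,15,0,0,-0.12],[0,0,0,15,0,0,-0.12]],
  ],
)

```text
t: 32.05
eef_pos: [0.5061, -0.0282, 0.1895]
ee_rot: [-0.071, 0.997, 0.0, 0.0]
wrist_force: [0.4, 0.5, 0.7]
finger_gap: 0.0522
```

```bash
python3 - <<'E'
from h import *
from scipy.spatial.transform import Rotation as R
g={'objective_short':(.593,-.017),'objective_medium':(.539,-.025),'objective_long':(.487,-.032),'eyepiece_slim':(.654,-.007),'eyepiece_stereo':(.517,.349),'camera_adapter':(.437,.243)}
for cam in('wrist','scene','top'):
    s=get_state(); c=camera(cam); K=c['intrinsics']; cv2.imwrite(f'pics/f_{cam}.png',c['img'][:,:,::-1])
    if cam=='wrist':
        T=np.eye(4); T[:3,:3]=R.from_quat(s['ee_rot']).as_matrix(); T[:3,3]=s['eef_pos']; T=T@c['hand_eye']
    else: T=c['T']
    for n in g:
        for d in trace(cam,n)[:1]:
            try:
                z=0 if n in('eyepiece_stereo','camera_adapter') else .005
                xy,i=fit(n,d['region'],T,K,g[n],z); print(cam,n,round(d['score'],2),xy.round(4),round(i,2))
            except Exception as e: print(n,'err')
E
```

```text
wrist objective_short 0.85 [ 0.5918 -0.0169] 0.92
wrist objective_medium 0.87 [ 0.5369 -0.0245] 0.9
wrist eyepiece_slim 0.76 [ 0.6394 -0.0089] 0.46
wrist camera_adapter 0.67 [0.4357 0.2454] 0.98
scene objective_short 0.84 [ 0.5949 -0.0187] 0.89
scene objective_medium 0.75 [ 0.5403 -0.0258] 0.82
scene objective_long 0.65 [ 0.4869 -0.0341] 0.86
scene eyepiece_slim 0.84 [ 0.6565 -0.0091] 0.9
scene eyepiece_stereo 0.83 [0.5199 0.3455] 0.93
scene camera_adapter 0.96 [0.438 0.242] 0.87
top objective_medium 0.61 [ 0.5296 -0.0214] 0.15
top objective_long 0.73 [ 0.485  -0.0317] 0.81
top eyepiece_slim 0.53 [ 0.5217 -0.0241] 0.13
top eyepiece_stereo 0.74 [0.5177 0.3505] 0.87
top camera_adapter 0.57 [0.437  0.2435] 0.86
```

View pics/f_scene.png

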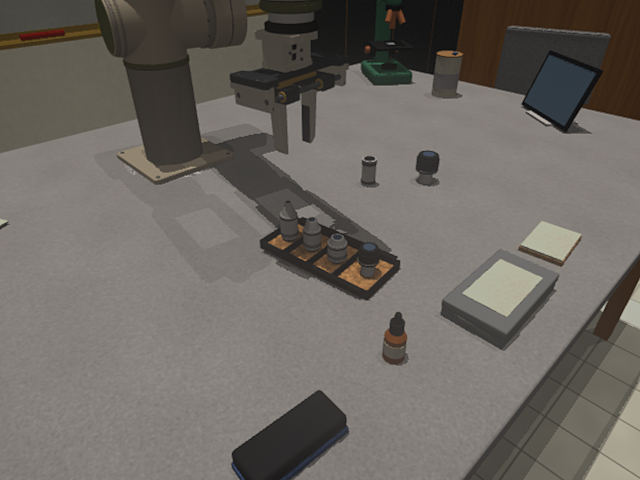

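View pics/f_wrist.png

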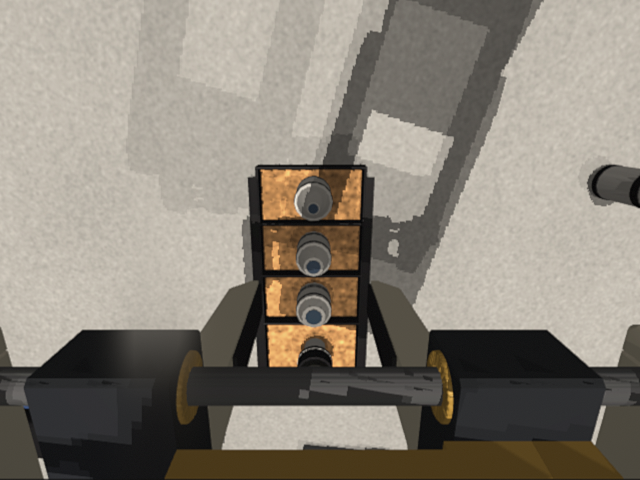

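The scene view shows all four lenses upright in order at (289,222), (312,233), (337,247) and (368,260). The adapter at (369,170) and the stereo eyepiece at (427,165) are unmoved. The gripper is well clear, so I hand the job in.

```bash
python3 -c "
from cell import *
print(close_job())"
```

```text
the job is handed in; nothing more can be done
None
```

All four lenses are in the tray and the job was handed in at about 32 s of the 118 s allowed. No verdict was reported.

- **Lenses:** The slim eyepiece is in the wide compartment, then the short, medium and long objectives in order. Each was lowered until the wrist force showed cork contact (at most 17 N), then released upright. The last scene-camera fits put every lens within about 3 mm of its compartment centre.
- **Look-alikes:** The stereo eyepiece and the adapter are still standing, and the last fits put them within a few millimetres of their start positions.
- **Checks that disagreed:** The arm partly blocked the final top view, and the gripper partly hid the eyepiece in the wrist view. Some fits there are poor: top medium 0.15 IoU, top slim 0.13 and wrist slim 0.46. The top view did not find the short objective, and the wrist view did not find the long objective or the stereo eyepiece. An early scene fit of the stereo eyepiece was also off (0.58 IoU), because the long objective was partly in front of it. For these I relied on the clear views, which agree with each other.

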